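# Open the purge valve with its keyed key behind raised splash panels

### The job

First raise the three blue hinged splash panels on the purge dock until each stands upright, so that they box in the port. Then take the red-handled valve key from its holder, put its shaft into the port hub, turn it until the brass key slips into the keyway, and keep pushing against the valve spring until the flange is fully down on the hub's rim. Finish while still gripping the key and holding it pushed down there, with the panels still up and the other things on the bench left where they were.

Things in the scene. Friction and masses are not known exactly. Their poses are not given: they have to be found in the camera images.
- dock: the purge dock, fixed: white base plate 150 x 150 x 20 mm; origin at the centre of its underside, on the bench. It carries the hub in its middle, a fixed white front wall on its -x side (12 mm thick, top 72 mm above the bench) and three hinged splash panels: left on its +y side, back on +x, right on -y
- hub: round aluminium port hub, fixed mid-dock: 52 mm across, 62 mm tall, origin at the centre of its underside (20 mm above the bench). Upright bore 22 mm in diameter with one keyway 9 mm wide, out to 17 mm from the axis, towards the hub's own +x (yellow mark on the rim). Its yaw differs from the dock's. A red spring valve lies in the bore 38 mm below the rim
- hub_rim (a point): centre of the bore's mouth at the hub's top face, 82 mm above the bench
- valve (a joint): how far the red spring valve in the bore is pressed (m): 0 shut, 0.008 when the key's flange lies on the rim. Pushing it takes 5.6 N at the start and 12 N at 0.008; it springs back and lifts the key when let go (the key's weight alone does not press it)
- key: valve key, loose, about 220 g, upright in its holder; origin at the shaft's tip, z up. Above the tip: round steel shaft 20 mm thick to 46 mm (first 4 mm tapered); brass key towards its +x, 6.5 mm wide, out to 15 mm from the axis, from 14 to 46 mm; flange 48 mm across, 46 to 52 mm; red block handle 52 to 102 mm, 40 mm along x, 20 mm along y (grip across y), yellow stripe on top towards +x
- key_flange (a point): centre of the underside of the key's flange, 46 mm above the tip
- holder: grey block 70 x 70 x 50 mm, fixed, with a wide hole of 36 mm in which the key stands, its flange resting on the block's top 50 mm above the bench; origin at the centre of its underside
- panel_left (a joint): angle of the left splash panel (dock's +y side): 0 folded down flat outward, 1.571 upright against its stop. It starts leaning outward, at 0.65 to 1.0. Stiff hinge: it stays where left; about 1 to 3 N at its free edge turns it. Push the edge inward from outside while rising with it along its arc: a level push can jam on friction while the panel is low
- panel_left_hinge (a point): middle of the left panel's hinge line, 72 mm from the dock's centre towards the dock's +y, 24 mm above the bench. The panel is a light blue plate 120 mm wide, 55 mm from hinge to free edge, 4 mm thick
- panel_left_edge (a point): middle of the left panel's free edge (yellow strip), 55 mm from the hinge
- panel_back (a joint): angle of the back splash panel (dock's +x side): 0 folded down flat outward, 1.571 upright against its stop. It starts leaning outward, at 0.65 to 1.0. Stiff hinge: it stays where left; about 1 to 3 N at its free edge turns it. Push the edge inward from outside while rising with it along its arc: a level push can jam on friction while the panel is low
- panel_back_hinge (a point): middle of the back panel's hinge line, 72 mm from the dock's centre towards the dock's +x, 24 mm above the bench. The panel is a light blue plate 120 mm wide, 55 mm from hinge to free edge, 4 mm thick
- panel_back_edge (a point): middle of the back panel's free edge (yellow strip), 55 mm from the hinge
- panel_right (a joint): angle of the right splash panel (dock's -y side): 0 folded down flat outward, 1.571 upright against its stop. It starts leaning outward, at 0.65 to 1.0. Stiff hinge: it stays where left; about 1 to 3 N at its free edge turns it. Push the edge inward from outside while rising with it along its arc: a level push can jam on friction while the panel is low
- panel_right_hinge (a point): middle of the right panel's hinge line, 72 mm from the dock's centre towards the dock's -y, 24 mm above the bench. The panel is a light blue plate 120 mm wide, 55 mm from hinge to free edge, 4 mm thick
- panel_right_edge (a point): middle of the right panel's free edge (yellow strip), 55 mm from the hinge
- beaker: bystander, loose: clear glass beaker, 64 mm wide, 85 mm tall, standing; origin at the centre of its underside
- reagent: bystander, loose: amber bottle with black cap, 68 mm wide, 150 mm tall, standing; origin at the centre of its underside
- seal: bystander, loose: red rubber ring lying flat, 60 mm across, 8 mm thick; origin at the centre of its underside (ring's centre)
- spanner: bystander, loose: steel spanner lying flat, 150 mm long, along its x; origin at the centre of its underside
- wastejar: bystander, loose: yellow jar with red lid, 80 mm wide, 100 mm tall; origin at the centre of its underside
- tuberack: bystander, loose: blue rack with capped tubes, 100 x 160 mm, 97 mm tall; origin at the centre of its underside
- tipbox: bystander, loose: orange box, 90 x 120 x 50 mm; origin at the centre of its underside
There are look-alikes about, which are no part of the job. Of the things that look like the key, take the one that is farthest to the robot's left at the start.

How it is judged:
By the outcome, as a careful person would: the job done as asked, in the order asked, and still so for the second after the job is handed in, while the arm keeps its last pose, push and grip.
It also fails if it takes over 72 s, if anything falls off the work surface, if the arm or the gripper's body presses on something with over 40 N, if the wrist force passes 120 N, or if a joint passes its speed limit or range.

### The arm

A 6-joint arm with a two-finger parallel gripper is mounted at the origin on the work surface. World frame = base frame: x ahead of the robot, y to its left, z up, the work surface at z = 0. Lengths are in mm, angles in rad, forces in N, time in s.
With the tool pointing down it reaches from about 400 to 825 mm from the base axis. Payload 7 kg.
Tool frame: the origin (TCP) lies midway between the tips of the shut fingers; the grasp point (between the pads) lies 19 mm behind it; z points along the fingers, y is the line along which they close (so a half turn about z gives the same grasp; the last joint's range is limited). The gripper opens to 85 mm and grips with 20 to 120 N. Pads are 22 mm wide; open, the fingers measure 114 mm over their backs; the gripper's body (76 mm by 85 mm) begins 54 mm behind the grasp point. The pads swing forward as they close: fully open they stand 13 mm farther back than shut.
Start: joints at [-1.049, 0.359, 0.012, 0, -1.224, -0.288], TCP at [156.356, -656.619, 231.302] pointing down, gripper open.
Joint ranges: [-3.07, 3.07], [-1.43, 2.12], [-1.02, 1.25], [-3.03, 1.67], [-3.05, -0], [-3.03, 3.03]. Speed limits (rad/s): [2.39, 2.39, 3.01, 3.14, 3.14, 3.14].

### API

Orientations are given as a unit quaternion [w, x, y, z].
In Python, from rig import manip gives the robot as it stands.
- The arm moves only by the tool jog_arm, never from a script. Its argument "increments" is text: rows parted by semicolons, each of 5 numbers parted by spaces: the shift along the tool's x, y, z scaled (see below), then the turn about the tool's z scaled (see below), then the opening, from 0 (shut) to 1 (fully open). In form: tx ty tz turn hand; .... A call has 1 to 20 rows; each row is the pose to reach, as a shift and turn from the pose commanded when the call began, along the tool's axes at that moment, turning the shorter way round; what a row does not reach only later rows make up. The controller multiplies each number of a shift by 0.1 m and each number of a turn by 360 degrees. A row lasts 1/10 s, in which the tool goes at most 50 mm and 8.59 degrees, less where a joint would pass 70% of its speed; a pose out of reach is approached as far as the arm can. A call with a number of a shift or a turn outside -1 to 1 is refused whole. A call with a gripper value outside its range is refused whole. The fingers move at their own pace and stop on an object; "force" is the grip in N (left out, the last holds). Time passes only in rows, so rows that repeat a pose let the fingers close. It gives the time, the measured TCP pose, the force, the opening and the grip force at its end, in the units of the state.
- manip.get_state(): the state, without advancing time (a new reading comes with each control period).
- manip.read_camera(name): name is "side" or "top"; returns the picture (420x560x3 uint8, red, green, blue); there is no depth.
- manip.camera_info(name): a dict with "fx", "fy", "cx", "cy" (pixels), "camera_from_world" (4x4, takes a point from world to camera coordinates). Camera axes: x right, y down, z forward; pixel columns grow to the right and rows downward; lengths in mm; the calibration is good to about 2 mm. A picture is of the moment at which its call begins. camera_info takes no time and is no camera call.
- manip.hand_in(): hands the job in; it is judged then, once.
The state is a dict: "time": time; "qpos": joint angles; "qvel": joint speeds; "joint_torque": joint torques, N m; "ee_pos": TCP position; "orientation": TCP orientation; "contact_force": force on the tool from outside, world axes, zero at the start; "ft_torque": the same for the moment, N m; "grip_width": finger opening in mm; "grasp_force": force on a finger pad.
Only numpy, scipy, OpenCV 4.12 (cv2) and the standard library are available. Lean on these libraries where they do the work, as an engineer would, in place of code of your own. Each camera call takes 0.05 s, during which the arm holds its last target. There are 200 camera calls.

## Working session

There is one attempt and no reset: what is moved stays moved. The work goes in short steps, Python scripts to look and compute and a tool call to move; the robot and the scene stay as the last step left them, time stands still between calls to the robot, and variables do not carry over. Pictures are saved under pics/ and viewed, at most 10 in all, crops included, and the job is handed in when it is done.

Besides the shell and the picture viewer there is one more tool, called as name(argument=value, ...), one argument or row to a line, values as JSON. jog_arm: Moves the arm, as the interface text tells. Its arguments: {"type":"object","properties":{"increments":{"type":"string"},"force":{"type":"number"}},"required":["increments"]}

```bash
ls; mkdir -p pics; python3 - <<'E'
from rig import manip
import cv2,numpy as np
for n in("side","top"):
    im=manip.read_camera(n); cv2.imwrite(f"pics/{n}0.png",im[:,:,::-1]); i=manip.camera_info(n)
    T=np.array(i["camera_from_world"]);print(n,i["fx"],i["fy"],i["cx"],i["cy"],-T[:3,:3].T@T[:3,3]);print(T.round(3).tolist())
s=manip.get_state();print(s)
E
```

```text
pics
side 383.2701756406324 383.2701756406324 283.29733871377357 212.98715826310644 [-61.31865163 618.92209683 557.03117101]
[[-0.723, -0.691, 0.017, 373.63], [-0.355, 0.35, -0.867, 244.396], [0.593, -0.633, -0.498, 705.535], [0.0, 0.0, 0.0, 1.0]]
top 404.07850489229594 404.07850489229594 277.378630592265 202.77136908583523 [ 412.57333589   29.47635855 1143.71571278]
[[-0.008, -1.0, 0.001, 32.32], [-0.997, 0.008, -0.079, 501.865], [0.079, -0.001, -0.997, 1107.365], [0.0, 0.0, 0.0, 1.0]]
{'time': 0.1, 'qpos': array([-1.04886619e+00,  3.59320958e-01,  1.11321639e-02, -3.24423580e-04,
       -1.22412149e+00, -2.88114741e-01]), 'qvel': array([ 0.00320415, -0.00261088,  0.00166951,  0.00068441, -0.00038211,
        0.00138618]), 'joint_torque': array([-1.72667773e-03, -5.84765553e+01,  2.94112247e+01,  6.95466042e+00,
       -3.14342346e-03, -7.93439852e-06]), 'ee_pos': array([ 156.27015025, -656.19782929,  230.44286693]), 'orientation': array([-1.58098690e-04, -1.16586688e-01,  9.93180219e-01,  7.55830945e-04]), 'contact_force': array([-0.04026676, -0.5477196 , -0.58787094]), 'ft_torque': array([ 0.03540071, -0.00366597, -0.01842852]), 'grasp_force': 0.0, 'grip_width': 85.41627886076343}
```

View pics/top0.png

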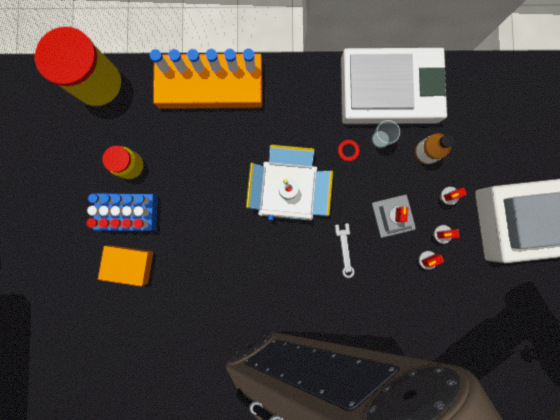

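View pics/side0.png

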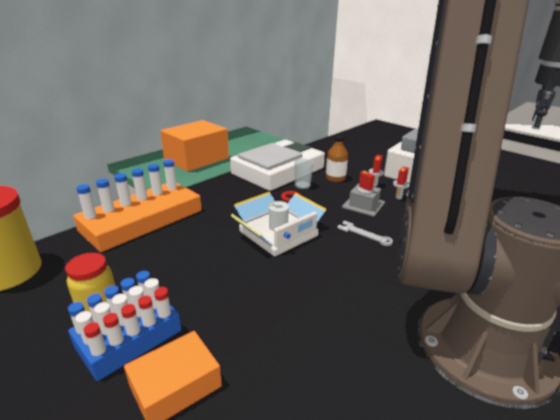

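Top view: the dock is at about (289,190), with panels left (256,187), back (291,156) and right (322,192). The key-like things are (402,214) in the grey holder, (455,195), (447,235) and (432,261). Image left is the robot's left, so the one at (402,214) is farthest left, and it also stands in the holder. I'll confirm that in an enlarged crop.

```bash
cat > h.py <<'E'
import numpy as np,cv2
from rig import manip
def ray(n,u,v):
    i=manip.camera_info(n);T=np.array(i["camera_from_world"]);R=T[:3,:3]
    d=R.T@np.array([(u-i["cx"])/i["fx"],(v-i["cy"])/i["fy"],1.]);return -R.T@T[:3,3],d
def onz(n,u,v,z):
    c,d=ray(n,u,v);return c+d*(z-c[2])/d[2]
def proj(n,p):
    i=manip.camera_info(n);T=np.array(i["camera_from_world"]);q=T[:3,:3]@np.array(p,float)+T[:3,3]
    return i["fx"]*q[0]/q[2]+i["cx"],i["fy"]*q[1]/q[2]+i["cy"]
def tri(u1,v1,u2,v2):
    c1,d1=ray("top",u1,v1);c2,d2=ray("side",u2,v2)
    t=np.linalg.lstsq(np.c_[d1,-d2],c2-c1,rcond=None)[0];a=c1+d1*t[0];b=c2+d2*t[1];return (a+b)/2,np.linalg.norm(a-b)
E
python3 - <<'E'
import cv2,numpy as np
from h import *
t=cv2.imread("pics/top0.png");s=cv2.imread("pics/side0.png")
a=cv2.resize(t[140:230,240:340],None,fx=4,fy=4,interpolation=cv2.INTER_CUBIC)  # 400x360
b=cv2.resize(t[180:280,370:470],None,fx=3.6,fy=3.6,interpolation=cv2.INTER_CUBIC)
c=np.hstack([a,b]);cv2.imwrite("pics/crop1.png",c)
d=cv2.resize(s[150:260,225:425],None,fx=4,fy=4,interpolation=cv2.INTER_CUBIC);cv2.imwrite("pics/crop2.png",d)
E
```

```text
(no output)
```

View pics/crop1.png

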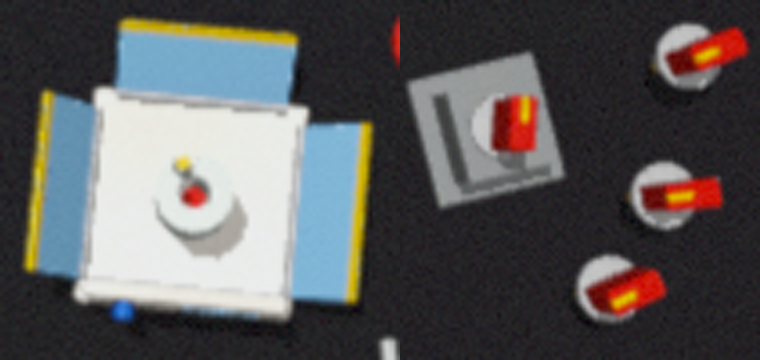

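View pics/crop2.png

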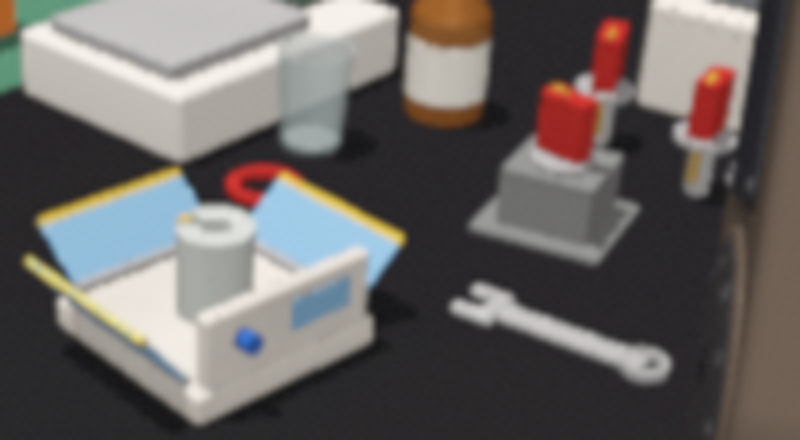

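The crop confirms it. The key stands in the grey holder at (402,214) with its flange on the block, and the other three are free-standing look-alikes farther right. The hub is at about (289,188) with its yellow mark at (286,181). Next I'll measure.

```bash
python3 - <<'E'
import cv2,numpy as np
from h import *
avg=lambda n:np.mean([manip.read_camera(n)[:,:,::-1].astype(np.float32) for _ in range(4)],0).astype(np.uint8)
t=avg("top");s=avg("side");cv2.imwrite("pics/t1.png",t);cv2.imwrite("pics/s1.png",s)
def blobs(im,n,x0,x1,y0,y1,k,hs,sv,z,mn):
    c=cv2.resize(im[y0:y1,x0:x1],None,fx=k,fy=k,interpolation=cv2.INTER_CUBIC);h=cv2.cvtColor(c,cv2.COLOR_BGR2HSV)
    m=cv2.inRange(h,(hs[0],sv[0],sv[1]),(hs[1],255,255))
    for q in cv2.findContours(m,0,2)[0]:
        if cv2.contourArea(q)<mn*k*k: continue
        f=lambda p:((np.array(p)+.5)/k-.5+[x0,y0])
        bx=[f(p) for p in cv2.boxPoints(cv2.minAreaRect(q))];M=cv2.moments(q);ce=f((M['m10']/M['m00'],M['m01']/M['m00']))
        print(n,ce.round(2),'box',np.round(bx,1).tolist(),'->',onz(n,*ce,z).round(1))
print('yellow');blobs(t,'top',240,345,135,235,8,(20,35),(120,90),82,1)
blobs(s,'side',225,345,180,270,8,(18,35),(100,90),82,3)
print('keystripe');blobs(t,'top',380,420,190,235,8,(20,35),(150,150),106,1)
print('keyred');blobs(t,'top',380,420,190,235,8,(0,12),(150,120),106,5)
print('keyred side');blobs(s,'side',340,390,160,195,8,(0,12),(150,100),106,5)
for nm,im,x0,y0,x1,y1,z,r in(("hub",t,270,170,310,210,82,9.9),("flange",t,380,195,420,230,56,8.8)):
    c=cv2.resize(im[y0:y1,x0:x1],None,fx=8,fy=8,interpolation=cv2.INTER_CUBIC);g=cv2.cvtColor(c,cv2.COLOR_BGR2GRAY)
    o=cv2.HoughCircles(g,cv2.HOUGH_GRADIENT_ALT,1.5,20,param1=60,param2=.5,minRadius=int(8*r*.85),maxRadius=int(8*r*1.15))
    if o is not None:
        for q in o[0][:4]:
            p=(q[:2]+.5)/8-.5+[x0,y0];print(nm,p,q[2]/8,onz('top',*p,z).round(1))
    else: print(nm,'none')
# white dock base corners
h=cv2.cvtColor(cv2.resize(t[140:230,240:340],None,fx=8,fy=8,interpolation=cv2.INTER_CUBIC),cv2.COLOR_BGR2HSV)
m=cv2.inRange(h,(0,0,130),(180,60,255));q=max(cv2.findContours(m,0,2)[0],key=cv2.contourArea)
for p in cv2.approxPolyDP(cv2.convexHull(q),20,True)[:,0]:
    u=(p+.5)/8-.5+[240,140];print('dock',u.round(1),onz('top',*u,20).round(1),onz('top',*u,72).round(1))
h=cv2.cvtColor(cv2.resize(t[185:245,365:425],None,fx=8,fy=8,interpolation=cv2.INTER_CUBIC),cv2.COLOR_BGR2HSV)
m=cv2.inRange(h,(0,0,70),(180,60,255));q=max(cv2.findContours(m,0,2)[0],key=cv2.contourArea)
b=[(p+.5)/8-.5+[365,185] for p in cv2.boxPoints(cv2.minAreaRect(q))];print('holder',np.round(b,1).tolist(),[onz('top',*p,2).round(0) for p in b])
E
```

```text
yellow
top [285.34 180.42] box [[283.9, 179.2], [286.7, 179.2], [286.7, 181.6], [283.9, 181.6]] -> [556.4   6.6  82. ]
top [329.63 192.37] box [[326.3, 215.4], [329.9, 169.8], [333.1, 170.1], [329.4, 215.6]] -> [ 523.6 -110.    82. ]
top [249.03 184.91] box [[245.0, 207.5], [249.7, 161.8], [253.1, 162.1], [248.4, 207.8]] -> [545.2 102.8  82. ]
top [291.84 147.22] box [[269.0, 146.7], [269.2, 143.6], [314.3, 147.6], [314.0, 150.7]] -> [645.4 -11.6  82. ]
side [239.13 220.01] box [[236.7, 220.5], [238.3, 216.9], [242.3, 218.7], [240.7, 222.3]] -> [554.6 116.2  82. ]
side [231.19 214.23] box [[229.3, 215.3], [231.5, 212.2], [233.1, 213.2], [230.9, 216.4]] -> [589.3 112.   82. ]
side [312.09 201.72] box [[294.6, 193.9], [296.2, 190.9], [327.2, 208.2], [325.5, 211.2]] -> [491.5 -80.7  82. ]
side [251.35 197.89] box [[232.6, 203.2], [269.5, 190.0], [270.4, 192.5], [233.5, 205.7]] -> [618.9  18.5  82. ]
keystripe
top [404.33 209.85] box [[403.3, 206.4], [405.2, 206.4], [405.2, 213.1], [403.3, 213.1]] -> [ 474.3 -298.3  106. ]
keyred
top [402.92 214.83] box [[399.1, 206.3], [407.3, 206.3], [407.3, 221.7], [399.1, 221.7]] -> [ 461.5 -294.2  106. ]
keyred side
side [366.05 179.71] box [[355.6, 185.5], [360.9, 168.6], [376.0, 173.3], [370.7, 190.2]] -> [ 441.4 -254.3  106. ]
side [376.61 165.02] box [[371.7, 171.2], [373.5, 158.5], [381.4, 159.6], [379.5, 172.3]] -> [ 478.  -368.5  106. ]
hub none
flange none
dock [316.4 166.8] [602.6 -82.5  20. ] [593.8 -77.3  72. ]
dock [310.9 218.8] [456.6 -64.8  20. ] [454.5 -60.5  72. ]
dock [258.2 213.7] [472.1  81.8  20. ] [469.3  79.4  72. ]
dock [263.6 161.8] [618.  66.  20.] [608.5  64.3  72. ]
holder [[370.9, 202.0], [406.8, 192.9], [416.0, 229.1], [380.1, 238.2]] [array([ 503., -237.,    2.]), array([ 529., -340.,    2.]), array([ 426., -362.,    2.]), array([ 401., -260.,    2.])]
```

```bash
cat >> h.py <<'E'
C=np.array([536.1,.6]);yaw=-.1045
xd=np.array([np.cos(yaw),np.sin(yaw)]);yd=np.array([-xd[1],xd[0]])
E
python3 - <<'E'
from h import *
from scipy.optimize import least_squares
pk={'left':((249.03,184.91),yd),'back':((291.84,147.22),xd),'right':((329.63,192.37),-yd)}
for n,(px,o) in pk.items():
    def f(a):
        w=C+o*(72+55*np.cos(a[0]));return np.array(proj('top',[*w,24+55*np.sin(a[0])]))-px
    for a0 in(.5,1.2):
        r=least_squares(f,[a0]);print(n,r.x,r.fun.round(2))
    a=r.x[0];w=[*(C+o*(72+55*np.cos(a))),24+55*np.sin(a)];print(np.round(w,1),'side',np.round(proj('side',w),1))
print('hub rim px',proj('top',[*C,82]),proj('side',[*C,82]))
s=manip.get_state();d=s['ee_pos'][:2]-C;print('tcp in dock',d@xd,d@yd,s['ee_pos'][2])
q=s['orientation'];print('heading',2*np.arctan2(q[2],q[1]),'turn',)
E
```

```text
left [0.95762057] [ 0.   -0.04]
left [0.95762057] [ 0.   -0.04]
[546.9 103.7  69. ] side [245.3 223.9]
back [0.66604203] [-0.4  -0.03]
back [0.66604203] [-0.4  -0.03]
[650.7 -11.4  58. ] side [251.9 198.2]
right [0.70976478] [-0.16  0.62]
right [0.70976477] [-0.16  0.62]
[ 524.2 -112.5   59.8] side [309.9 201. ]
hub rim px (np.float64(287.69668585922045), np.float64(188.00688166069057)) (np.float64(278.2984684988901), np.float64(206.35135464324014))
tcp in dock -309.1321602139704 -693.2062795663531 231.21705870927252
heading 3.375418161150248 turn
```

jog_arm(
  increments="-0.3 0.27 0 0 0; -0.6 0.54 0 0 0; -0.94 0.82 0 0 0; -0.94 0.82 0 0 0",
)

```text
time: 0.9
ee_pos: [231.1, -552.1, 232.1]
orientation: [0.001, -0.118, 0.993, -0.0]
contact_force: [0.1, -0.7, 0.3]
grip_width: 28.2
grasp_force: 0.0
```

jog_arm(
  increments="-0.4 0.35 0 0 0; -0.8 0.7 0 0 0; -0.94 0.82 0 0 0; -0.94 0.82 0 0 0",
)

```text
time: 1.3
ee_pos: [302.8, -451.7, 232.0]
orientation: [0.001, -0.118, 0.993, -0.0]
contact_force: [-0.1, 0.1, -0.3]
grip_width: 0.2
grasp_force: 0.0
```

jog_arm(
  increments="-0.4 0.35 0 0 0; -0.8 0.7 0 0 0; -0.94 0.82 0 0 0; -0.94 0.82 0 0 0",
)

```text
time: 1.7
ee_pos: [375.1, -350.7, 231.7]
orientation: [0.0, -0.118, 0.993, -0.0]
contact_force: [0.2, 0.3, -0.8]
grip_width: -0.3
grasp_force: 0.0
```

jog_arm(
  increments="-0.4 0.35 0 -0.02 0; -0.8 0.7 0 -0.04 0; -0.94 0.82 0 -0.06 0; -0.94 0.82 0 -0.08 0; -0.94 0.82 0 -0.1 0; -0.94 0.82 0 -0.12 0; -0.94 0.82 0 -0.14 0; -0.94 0.82 0 -0.16 0; -0.94 0.82 0 -0.18 0; -0.94 0.82 0 -0.196 0; -0.94 0.82 0 -0.196 0; -0.94 0.82 0 -0.196 0",
)

```text
time: 2.9
ee_pos: [445.9, -251.2, 231.3]
orientation: [-0.0, -0.667, 0.745, 0.0]
contact_force: [-0.9, 0.4, 0.2]
grip_width: -0.3
grasp_force: 0.0
```

```bash
cat >> h.py <<'E'
def where():
    s=manip.get_state();d=s['ee_pos'][:2]-C;q=s['orientation']
    print('t',round(s['time'],2),'ee',s['ee_pos'].round(1),'dock',(d@xd).round(1),(d@yd).round(1),'head',round(2*np.arctan2(q[2],q[1]),4),'F',s['contact_force'].round(1),'T',s['ft_torque'].round(2),'w',round(s['grip_width'],1),'g',round(s['grasp_force'],1));return s
E
python3 -c "
from h import *
print(where()['qpos'].round(2))"
```

```text
t 2.9 ee [ 445.9 -251.2  231.3] dock -63.4 -259.8 head 4.603 F [-0.9  0.4  0.2] T [ 0.01  0.01 -0.  ] w -0.3 g 0.0
[-0.13  0.09 -0.34  0.   -1.14  0.02]
```

jog_arm(
  increments="-0.4 -0.3 0.4 0 0; -0.8 -0.6 0.8 0 0; -1 -0.63 1 0 0; -1 -0.63 1 0 0",
)

```text
time: 3.3
ee_pos: [518.7, -155.4, 127.1]
orientation: [-0.002, -0.668, 0.744, 0.002]
contact_force: [-0.6, -0.1, -0.6]
grip_width: -0.1
grasp_force: 0.0
```

jog_arm(
  increments="0 0 0.4 0 0; 0 0 0.75 0 0; 0 0 0.85 0 0; 0 0 0.85 0 0",
)

```text
time: 3.7
ee_pos: [518.5, -158.1, 45.4]
orientation: [-0.001, -0.668, 0.744, 0.001]
contact_force: [0.1, -0.6, 0.5]
grip_width: 0.1
grasp_force: 0.0
```

jog_arm(
  increments="-0.2 0 0 0 0; -0.35 0 0 0 0; -0.39 0 -0.04 0 0; -0.43 0 -0.07 0 0; -0.48 0 -0.1 0 0; -0.52 0 -0.13 0 0; -0.57 0 -0.15 0 0; -0.62 0 -0.17 0 0; -0.66 0 -0.18 0 0; -0.7 0 -0.19 0 0; -0.72 0 -0.19 0 0; -0.74 0 -0.19 0 0; -0.74 0 -0.19 0 0",
)

```text
time: 5.0
ee_pos: [526.4, -85.8, 65.1]
orientation: [-0.002, -0.669, 0.743, -0.0]
contact_force: [1.0, -13.6, 0.5]
grip_width: -0.1
grasp_force: 6.6
```

```bash
python3 -c "
from h import *
where()
im=np.hstack([cv2.resize(manip.read_camera('side')[150:260,225:345,::-1],None,fx=3.3,fy=3.3),cv2.resize(manip.read_camera('top')[130:240,230:350,::-1],None,fx=3.3,fy=3.3)])
cv2.imwrite('pics/p1.png',im)"
```

```text
t 5.0 ee [526.4 -85.8  65.1] dock -0.7 -86.9 head 4.6073 F [  1.  -13.6   0.5] T [-4.87 -0.4  -0.02] w -0.1 g 6.6
```

View pics/p1.png

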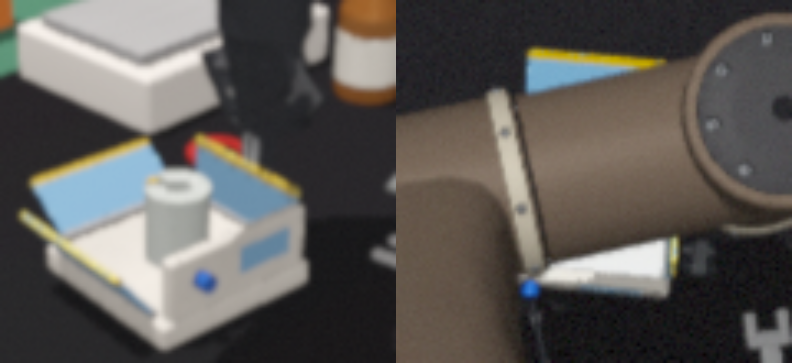

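Picture: the right panel stands upright with the finger at its edge, and the force shows it is on its stop. The back panel is next.

jog_arm(
  increments="0.15 0 0 0 0; 0.3 0 -0.1 0 0; 0.3 0 -0.5 0 0; 0.3 -0.4 -0.5 0 0; 0.1 -0.8 -0.5 0 0; -0.3 -1 -0.5 0 0; -0.7 -1 -0.5 0 0; -0.87 -1 -0.5 0 0; -0.87 -1 -0.5 0 0",
)

```text
time: 6.0
ee_pos: [636.0, -6.5, 115.6]
orientation: [0.0, -0.67, 0.743, 0.0]
contact_force: [0.0, -0.4, -0.0]
grip_width: -0.0
grasp_force: 0.0
```

jog_arm(
  increments="0 -0.4 0 0 0; 0 -0.61 0.3 0 0; 0 -0.61 0.71 0 0; 0 -0.61 0.71 0 0; 0 -0.61 0.71 0 0",
)

```text
time: 6.5
ee_pos: [695.6, -15.8, 44.5]
orientation: [-0.001, -0.669, 0.744, 0.0]
contact_force: [-0.5, 0.4, 0.4]
grip_width: 0.1
grasp_force: 0.0
```

```bash
python3 -c "
from h import *
where()"
```

```text
t 6.5 ee [695.6 -15.8  44.5] dock 160.4 0.3 head 4.6064 F [-0.5  0.4  0.4] T [-0.01 -0.05 -0.04] w 0.1 g 0.0
```

jog_arm(
  increments="0 0.15 0 0 0; 0 0.28 0 0 0; 0 0.32 -0.03 0 0; 0 0.36 -0.06 0 0; 0 0.41 -0.1 0 0; 0 0.45 -0.13 0 0; 0 0.5 -0.16 0 0; 0 0.54 -0.18 0 0; 0 0.59 -0.19 0 0; 0 0.64 -0.2 0 0; 0 0.67 -0.2 0 0; 0 0.69 -0.2 0 0; 0 0.71 -0.2 0 0; 0 0.71 -0.2 0 0",
)

```text
time: 7.9
ee_pos: [632.4, -6.8, 70.3]
orientation: [0.005, -0.67, 0.742, -0.005]
contact_force: [7.6, -3.3, 20.0]
grip_width: -0.1
grasp_force: 12.1
```

```bash
python3 -c "
from h import *
where()
im=np.hstack([cv2.resize(manip.read_camera('side')[140:260,215:335,::-1],None,fx=3.3,fy=3.3,interpolation=2),cv2.resize(manip.read_camera('top')[110:230,230:350,::-1],None,fx=3.3,fy=3.3,interpolation=2)])
cv2.imwrite('pics/p2.png',im)"
```

```text
t 7.9 ee [632.4  -6.8  70.3] dock 96.6 2.6 head 4.6097 F [ 7.6 -3.3 20. ] T [-1.39 -2.37  0.04] w -0.1 g 12.1
```

View pics/p2.png

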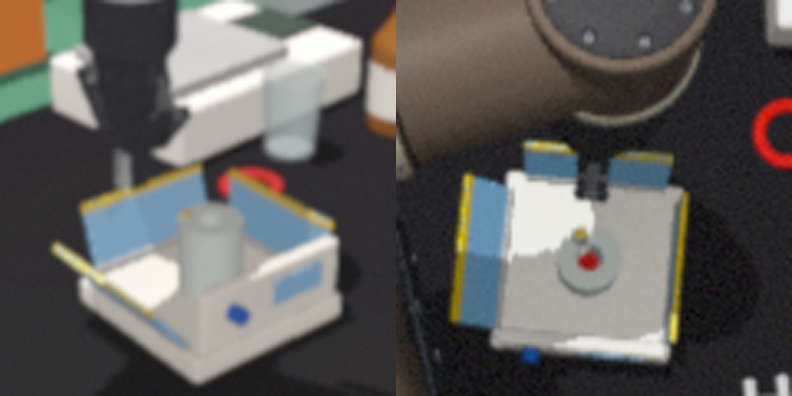

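The finger's tapered back has ridden onto the panel's free edge, because the force is (outward 8, up 20). I'll back off, turn 90° and push with the flat pad side, deeper, as I did for the right panel.

jog_arm(
  increments="0 0 -0.15 0 0; 0 -0.3 -0.15 0 0; 0 -0.55 -0.15 0.022 0; 0 -0.55 -0.15 0.044 0; 0 -0.55 -0.15 0.066 0; 0 -0.55 -0.15 0.088 0; 0 -0.55 -0.15 0.11 0; 0 -0.55 -0.15 0.132 0; 0 -0.55 -0.15 0.154 0; 0 -0.55 -0.15 0.176 0; 0 -0.55 -0.15 0.198 0; 0 -0.55 -0.15 0.22 0; 0 -0.55 0 0.242 0; 0 -0.55 0.1 0.25 0; 0 -0.55 0.2 0.25 0; 0 -0.55 0.2 0.25 0",
)

```text
time: 9.6
ee_pos: [679.4, -12.9, 42.8]
orientation: [-0.001, 0.052, 0.999, -0.0]
contact_force: [-0.2, 1.3, 0.2]
grip_width: -0.3
grasp_force: 0.0
```

```bash
python3 - <<'E'
from h import *
where()
t=manip.read_camera('top')[:,:,::-1]
c=cv2.resize(t[135:175,260:330],None,fx=8,fy=8,interpolation=2);h=cv2.cvtColor(c,40)
m=cv2.inRange(h,(20,100,60),(35,255,255))
for q in cv2.findContours(m,0,2)[0]:
    if cv2.contourArea(q)>200:
        M=cv2.moments(q);print(M['m10']/M['m00']/8+260,M['m01']/M['m00']/8+135)
for a in(.67,.9,1.0,1.1,1.2,1.3,1.4):print(a,np.round(proj('top',[*(C+xd*(72+55*np.cos(a))),24+55*np.sin(a)]),1))
E
```

```text
t 9.6 ee [679.4 -12.9  42.8] dock 143.9 1.5 head 3.0376 F [-0.2  1.3  0.2] T [ 0.05  0.   -0.03] w -0.3 g 0.0
317.5916992346523 171.59990229604298
290.70021275145564 157.39868259624933
0.67 [291.4 147.2]
0.9 [291.2 149.8]
1.0 [291.1 151.1]
1.1 [291.  152.7]
1.2 [290.9 154.3]
1.3 [290.7 156.1]
1.4 [290.5 158. ]
```

jog_arm(
  increments="0.3 0 -0.1 0 0; 0.42 0 -0.17 0 0; 0.46 0 -0.18 0 0; 0.49 0 -0.19 0 0; 0.52 0 -0.2 0 0; 0.54 0 -0.2 0 0; 0.56 0 -0.2 0 0; 0.58 0 -0.2 0 0; 0.58 0 -0.2 0 0",
)

```text
time: 10.55
ee_pos: [622.5, -6.7, 64.1]
orientation: [-0.0, 0.053, 0.999, -0.0]
contact_force: [0.2, 0.4, 0.5]
grip_width: 0.1
grasp_force: 0.3
```

jog_arm(
  increments="0.01 0 0 0 0; 0.02 0 0 0 0; 0.03 0 0 0 0; 0.03 0 0 0 0",
)

```text
time: 10.95
ee_pos: [621.4, -6.5, 64.3]
orientation: [0.001, 0.053, 0.999, 0.0]
contact_force: [6.9, -2.8, -4.6]
grip_width: -0.3
grasp_force: 3.9
```

jog_arm(
  increments="0.01 0 0 0 0; 0.02 0 0 0 0; 0.02 0 0 0 0",
)

```text
time: 11.25
ee_pos: [621.3, -6.2, 64.5]
orientation: [0.003, 0.052, 0.999, 0.0]
contact_force: [12.9, -4.8, -10.1]
grip_width: -0.0
grasp_force: 7.0
```

jog_arm(
  increments="-0.2 0 0 0 0; -0.4 0 -0.3 0 0; -0.4 0.4 -0.5 0 0; -0.4 0.8 -0.5 0 0; -0.4 1 -0.5 0 0; 0 1 -0.5 0 0; 0.4 1 -0.5 0 0; 0.4 1 -0.5 0 0",
)

```text
time: 12.05
ee_pos: [583.1, 97.1, 113.3]
orientation: [-0.002, 0.052, 0.999, -0.001]
contact_force: [1.7, -0.4, 0.6]
grip_width: 0.2
grasp_force: 0.0
```

```bash
python3 - <<'E'
from h import *
where()
t=manip.read_camera('top')[:,:,::-1]
c=cv2.resize(t[135:175,260:330],None,fx=8,fy=8,interpolation=2);h=cv2.cvtColor(c,40)
m=cv2.inRange(h,(20,100,60),(35,255,255))
for q in cv2.findContours(m,0,2)[0]:
    if cv2.contourArea(q)>200:
        M=cv2.moments(q);print(M['m10']/M['m00']/8+260,M['m01']/M['m00']/8+135)
for a in(1.4,1.5,1.57):print(a,np.round(proj('top',[*(C+xd*(72+55*np.cos(a))),24+55*np.sin(a)]),1))
E
```

```text
t 12.05 ee [583.1  97.1 113.3] dock 36.7 100.9 head 3.0368 F [ 1.7 -0.4  0.6] T [ 0.02 -0.23 -0.  ] w 0.2 g 0.0
317.8588793823038 171.67506608235948
312.35341365461846 162.2773092369478
297.0268136900458 161.82016751024344
280.5764364480557 160.1482540143161
1.4 [290.5 158. ]
1.5 [290.3 160. ]
1.57 [290.2 161.4]
```

jog_arm(
  increments="0.2 0.4 0 -0.02 0; 0.37 0.5 0 -0.044 0; 0.37 0.5 0 -0.066 0; 0.37 0.5 0 -0.088 0; 0.37 0.5 0 -0.11 0; 0.37 0.5 0 -0.132 0; 0.37 0.5 0 -0.154 0; 0.37 0.5 0 -0.176 0; 0.37 0.5 0.2 -0.198 0; 0.37 0.5 0.4 -0.22 0; 0.37 0.5 0.58 -0.242 0; 0.37 0.5 0.61 -0.25 0; 0.37 0.5 0.61 -0.25 0; 0.37 0.5 0.61 -0.25 0",
)

```text
time: 13.5
ee_pos: [557.4, 151.0, 53.2]
orientation: [-0.0, -0.668, 0.744, -0.0]
contact_force: [0.2, 0.3, 0.2]
grip_width: 0.1
grasp_force: 0.0
```

```bash
python3 -c "
from h import *
where()"
```

```text
t 13.5 ee [557.4 151.   53.2] dock 5.5 151.8 head 4.6049 F [0.2 0.3 0.2] T [ 0.08  0.03 -0.01] w 0.1 g 0.0
```

jog_arm(
  increments="0.2 0 0 0 0; 0.35 0 0 0 0; 0.39 0 -0.02 0 0; 0.43 0 -0.04 0 0; 0.47 0 -0.06 0 0; 0.5 0 -0.07 0 0; 0.54 0 -0.08 0 0; 0.57 0 -0.09 0 0; 0.6 0 -0.1 0 0; 0.63 0 -0.1 0 0; 0.65 0 -0.1 0 0; 0.66 0 -0.1 0 0; 0.66 0 -0.1 0 0",
)

```text
time: 14.8
ee_pos: [549.9, 85.2, 63.2]
orientation: [-0.0, -0.669, 0.743, 0.0]
contact_force: [-0.0, 0.8, -0.3]
grip_width: 0.3
grasp_force: 0.2
```

```bash
python3 -c "
from h import *
where()"
```

```text
t 14.8 ee [549.9  85.2  63.2] dock 4.9 85.6 head 4.6067 F [-0.   0.8 -0.3] T [ 0.12 -0.05 -0.04] w 0.3 g 0.2
```

jog_arm(
  increments="0.01 0 0 0 0; 0.02 0 0 0 0; 0.03 0 0 0 0; 0.04 0 0 0 0; 0.04 0 0 0 0",
)

```text
time: 15.3
ee_pos: [549.7, 82.2, 63.3]
orientation: [0.0, -0.669, 0.743, 0.0]
contact_force: [-1.4, 5.7, -0.1]
grip_width: -0.2
grasp_force: 2.5
```

jog_arm(
  increments="0.01 0 0 0 0; 0.02 0 0 0 0; 0.02 0 0 0 0",
)

```text
time: 15.6
ee_pos: [549.8, 81.9, 63.3]
orientation: [0.002, -0.669, 0.743, 0.001]
contact_force: [-3.8, 14.3, 0.8]
grip_width: -0.2
grasp_force: 6.8
```

```bash
python3 -c "
from h import *
where()"
```

```text
t 15.6 ee [549.8  81.9  63.3] dock 5.1 82.3 head 4.6068 F [-3.8 14.3  0.8] T [ 5.05  1.24 -0.03] w -0.2 g 6.8
```

All three panels are now against their stops. On to the key.

jog_arm(
  increments="-0.15 0 0 0 0; -0.25 0 -0.4 0 0; -0.2 0 -0.8 0 0.5; 0 0 -0.9 0 1; 0.4 0.1 -0.9 0 1; 0.8 0.2 -0.9 0 1; 1 0.3 -0.9 0 1; 1 0.3 -0.9 0 1",
)

```text
time: 16.4
ee_pos: [507.3, -18.8, 153.3]
orientation: [-0.001, -0.668, 0.744, 0.0]
contact_force: [0.6, -0.1, 0.5]
grip_width: 84.6
grasp_force: 0.0
```

jog_arm(
  increments="0.4 0 0 0 1; 0.8 0.1 0 0 1; 1 0.15 0 0 1; 1 0.15 0 0 1",
)

```text
time: 16.8
ee_pos: [482.8, -116.1, 153.2]
orientation: [-0.0, -0.668, 0.744, 0.0]
contact_force: [0.2, 0.6, 1.3]
grip_width: 85.2
grasp_force: 0.0
```

jog_arm(
  increments="0.4 0 0 0.02 1; 0.8 0 0 0.04 1; 0.9 0 0 0.06 1; 0.9 0 0 0.08 1; 0.9 0 0 0.1 1; 0.9 0 0 0.12 1; 0.9 0 0 0.14 1; 0.9 0 0 0.16 1; 0.9 0 0 0.18 1; 0.9 0 0 0.2 1; 0.9 0 0 0.22 1; 0.9 0 0 0.233 1; 0.9 0 0 0.233 1; 0.9 0 0 0.233 1",
)

```text
time: 18.2
ee_pos: [474.6, -203.6, 153.2]
orientation: [-0.0, -0.002, 1.0, -0.0]
contact_force: [0.1, 0.9, 0.6]
grip_width: 85.2
grasp_force: 0.0
```

```bash
python3 - <<'E'
from h import *
s=where();p=s['ee_pos'];q=s['orientation'];h=2*np.arctan2(q[2],q[1])
d=np.array([464.5,-300])-p[:2];print('tool d',d@[np.cos(h),np.sin(h)],d@[np.sin(h),-np.cos(h)])
im=manip.read_camera('side')[:,:,::-1];t=manip.read_camera('top')[:,:,::-1]
cv2.imwrite('pics/p3.png',np.hstack([cv2.resize(im[140:260,215:415],None,fx=2.3,fy=2.3,interpolation=2),cv2.resize(t[130:250,235:375],None,fx=2.3,fy=2.3,interpolation=2)]))
E
```

```text
t 18.2 ee [ 474.6 -203.6  153.2] dock -39.9 -209.5 head 3.1461 F [0.1 0.9 0.6] T [-0.   -0.01 -0.03] w 85.2 g 0.0
tool d 10.543835387739016 -96.32248823934061
```

View pics/p3.png

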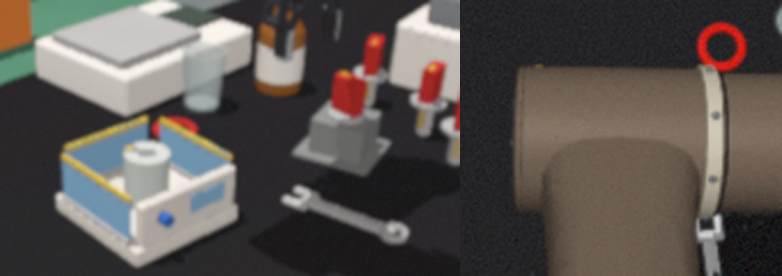

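All three panels stand upright. Now to grasp the key.

jog_arm(
  increments="0.1 -0.4 0 0 1; 0.1 -0.8 0 0 1; 0.1 -0.96 0 0 1; 0.1 -0.96 0.4 0 1; 0.1 -0.96 0.7 0 1; 0.1 -0.96 0.85 0 1; 0.1 -0.96 0.9 0 1; 0.1 -0.96 0.9 0 1; 0.1 -0.96 0.9 0 1",
)

```text
time: 19.2
ee_pos: [465.1, -300.3, 64.2]
orientation: [0.001, -0.001, 1.0, -0.0]
contact_force: [-0.7, 0.7, 0.1]
grip_width: 85.4
grasp_force: 0.0
```

```bash
python3 - <<'E'
from h import *
where()
im=manip.read_camera('side')[:,:,::-1]
cv2.imwrite('pics/p4.png',cv2.resize(im[130:220,320:420],None,fx=5,fy=5,interpolation=2))
E
```

```text
t 19.2 ee [ 465.1 -300.3   64.2] dock -39.3 -306.7 head 3.1437 F [-0.7  0.7  0.1] T [0.04 0.   0.03] w 85.4 g 0.0
```

View pics/p4.png

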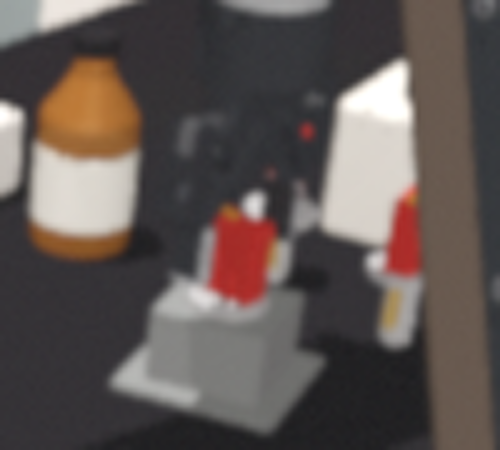

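The handle sits between the open fingers. Closing and lifting.

jog_arm(
  increments="0 0 0 0 0; 0 0 0 0 0; 0 0 0 0 0; 0 0 0 0 0; 0 0 0 0 0; 0 0 0 0 0; 0 0 0 0 0",
  force=90,
)

```text
time: 19.95
ee_pos: [464.4, -300.2, 63.7]
orientation: [0.0, -0.001, 1.0, -0.0]
contact_force: [-2.4, 1.3, 5.3]
grip_width: 18.6
grasp_force: 87.3
```

jog_arm(
  increments="0 0 -0.2 0 0; 0 0 -0.5 0 0; 0 0 -0.9 0 0; 0 0 -1 0 0; 0 0 -1 0 0; 0 0 -1 0 0",
)

```text
time: 20.55
ee_pos: [463.5, -299.7, 161.9]
orientation: [-0.001, -0.0, 1.0, 0.001]
contact_force: [0.1, 0.5, -3.2]
grip_width: 19.1
grasp_force: 87.5
```

```bash
python3 - <<'E'
from h import *
s=where();print(s['qpos'].round(2))
im=manip.read_camera('side')[:,:,::-1];cv2.imwrite('pics/s5.png',im)
cv2.imwrite('pics/p5.png',cv2.resize(im[90:220,290:420],None,fx=4.5,fy=4.5,interpolation=2))
E
```

```text
t 20.55 ee [ 463.5 -299.7  161.9] dock -40.9 -306.2 head 3.1425 F [ 0.1  0.5 -3.2] T [ 0.03  0.12 -0.03] w 19.1 g 87.5
[-0.22  0.22 -0.36 -0.   -1.   -1.35]
```

View pics/p5.png

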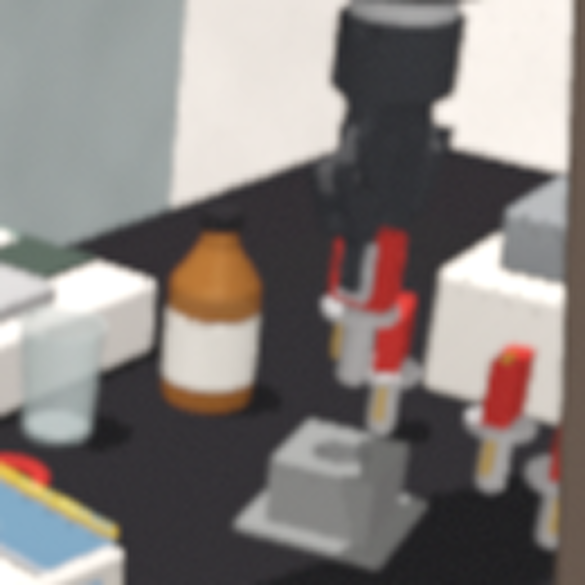

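The key is lifted alone, with the brass towards +x and the look-alikes untouched. Moving over the hub.

jog_arm(
  increments="-0.1 0.4 0 0 0; -0.2 0.8 0 0 0; -0.25 1 0 0 0; -0.25 1 0 0 0",
)

```text
time: 21.0
ee_pos: [488.9, -197.9, 161.6]
orientation: [-0.001, -0.002, 1.0, 0.0]
contact_force: [-0.5, -0.6, -2.3]
grip_width: 18.9
grasp_force: 88.0
```

jog_arm(
  increments="-0.1 0.4 0 0 0; -0.2 0.8 0 0 0; -0.25 1 0 0 0; -0.25 1 0 0 0",
)

```text
time: 21.4
ee_pos: [514.0, -98.4, 161.9]
orientation: [-0.001, -0.002, 1.0, -0.0]
contact_force: [0.3, -0.2, -2.3]
grip_width: 19.3
grasp_force: 88.4
```

jog_arm(
  increments="-0.1 0.4 0 -0.01 0; -0.2 0.8 0 -0.02 0; -0.23 0.98 0 -0.024 0; -0.23 0.98 0 -0.024 0; -0.23 0.98 0 -0.024 0",
)

```text
time: 21.9
ee_pos: [536.2, -2.6, 162.1]
orientation: [-0.001, -0.076, 0.997, -0.0]
contact_force: [0.4, -0.2, -3.5]
grip_width: 19.1
grasp_force: 88.6
```

```bash
python3 - <<'E'
from h import *
s=where()
im=np.mean([manip.read_camera('side')[:,:,::-1].astype(float) for _ in range(3)],0).astype(np.uint8);cv2.imwrite('pics/s6.png',im)
cv2.imwrite('pics/p6.png',cv2.resize(im[130:230,230:330],None,fx=6,fy=6,interpolation=2))
for r in ([536.65,-1.76,82],[536.1,.6,82],[*s['ee_pos'][:2],s['ee_pos'][2]-60],[*s['ee_pos'][:2],s['ee_pos'][2]-14]): print(np.round((np.array(proj('side',r))-[229.5,129.5])*6,1))
E
```

```text
t 21.9 ee [536.2  -2.6 162.1] dock 0.4 -3.2 head 3.2936 F [ 0.4 -0.2 -3.5] T [-0.06  0.01  0.  ] w 19.1 g 88.6
[295.7 458.8]
[292.8 461.1]
[298.5 416.9]
[299.9 318.5]
```

View pics/p6.png

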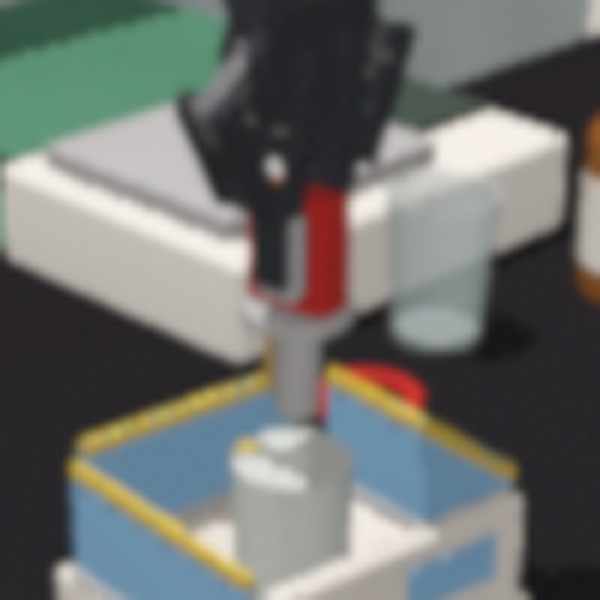

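jog_arm(
  increments="-0.006 0.017 0.1 0 0; -0.006 0.017 0.17 0 0; -0.006 0.017 0.19 0 0; -0.006 0.017 0.2 0 0; -0.006 0.017 0.21 0 0; -0.006 0.017 0.22 0 0; -0.006 0.017 0.23 0 0; -0.006 0.017 0.23 0 0",
)

```text
time: 22.85
ee_pos: [537.2, -0.2, 140.3]
orientation: [0.0, -0.076, 0.997, 0.0]
contact_force: [-0.5, -0.6, -3.0]
grip_width: 19.3
grasp_force: 88.6
```

```bash
python3 -c "
from h import *
where()"
```

```text
t 22.85 ee [ 5.372e+02 -2.000e-01  1.403e+02] dock 1.2 -0.7 head 3.2938 F [-0.5 -0.6 -3. ] T [0.04 0.01 0.03] w 19.3 g 88.6
```

jog_arm(
  increments="0 0 0.02 0 0; 0 0 0.04 0 0; 0 0 0.05 0 0; 0 0 0.05 0 0",
)

```text
time: 23.25
ee_pos: [537.0, -0.5, 135.0]
orientation: [-0.0, -0.076, 0.997, -0.0]
contact_force: [0.2, -1.1, -3.2]
grip_width: 19.0
grasp_force: 88.6
```

```bash
python3 -c "
from h import *
where()"
```

```text
t 23.25 ee [ 5.37e+02 -5.00e-01  1.35e+02] dock 1.0 -1.0 head 3.2936 F [ 0.2 -1.1 -3.2] T [-0.77  0.06  0.01] w 19.0 g 88.6
```

The shaft is in the bore. Going down until the brass meets the rim.

jog_arm(
  increments="0 0 0.02 0 0; 0 0 0.04 0 0; 0 0 0.06 0 0; 0 0 0.08 0 0; 0 0 0.09 0 0; 0 0 0.09 0 0",
)

```text
time: 23.85
ee_pos: [537.1, -0.4, 126.2]
orientation: [-0.0, -0.076, 0.997, -0.0]
contact_force: [-0.7, -4.4, -0.4]
grip_width: 19.0
grasp_force: 88.9
```

```bash
python3 -c "
from h import *
where()"
```

```text
t 23.85 ee [ 5.371e+02 -4.000e-01  1.262e+02] dock 1.2 -0.9 head 3.2938 F [-0.7 -4.4 -0.4] T [-1.82  0.34  0.02] w 19.0 g 88.9
```

jog_arm(
  increments="0 -0.007 0 0 0; 0 -0.008 0.01 0 0; 0 -0.008 0.02 0 0; 0 -0.008 0.02 0 0",
)

```text
time: 24.25
ee_pos: [537.3, -0.7, 124.4]
orientation: [0.0, -0.076, 0.997, 0.0]
contact_force: [-4.1, 1.3, 4.0]
grip_width: 18.6
grasp_force: 89.3
```

```bash
python3 -c "
from h import *
where()"
```

```text
t 24.25 ee [537.3  -0.7 124.4] dock 1.3 -1.2 head 3.2938 F [-4.1  1.3  4. ] T [0.34 1.43 0.09] w 18.6 g 89.3
```

jog_arm(
  increments="0.006 0 0 0 0; 0.006 0 0 -0.005 0; 0.006 0 0 -0.01 0; 0.006 0 0 -0.015 0; 0.006 0 0 -0.02 0; 0.006 0 0 -0.02 0",
)

```text
time: 24.85
ee_pos: [537.1, -1.0, 124.0]
orientation: [0.0, -0.139, 0.99, 0.0]
contact_force: [0.0, 0.1, -2.2]
grip_width: 18.9
grasp_force: 88.8
```

```bash
python3 -c "
from h import *
where()"
```

```text
t 24.85 ee [537.1  -1.  124. ] dock 1.1 -1.5 head 3.4196 F [ 0.   0.1 -2.2] T [0.02 0.01 0.04] w 18.9 g 88.8
```

All contact forces have gone, so it looks to be in the keyway. Descending.

jog_arm(
  increments="0 0 0.02 0 0; 0 0 0.04 0 0; 0 0 0.06 0 0; 0 0 0.08 0 0; 0 0 0.08 0 0",
)

```text
time: 25.35
ee_pos: [536.6, -1.2, 115.9]
orientation: [-0.0, -0.138, 0.99, -0.0]
contact_force: [0.0, 0.1, -2.6]
grip_width: 19.1
grasp_force: 88.7
```

```bash
python3 -c "
from h import *
where()"
```

```text
t 25.35 ee [536.6  -1.2 115.9] dock 0.6 -1.7 head 3.4192 F [ 0.   0.1 -2.6] T [-0.01 -0.04 -0.02] w 19.1 g 88.7
```

jog_arm(
  increments="0 0 0.03 0 0; 0 0 0.06 0 0; 0 0 0.09 0 0; 0 0 0.11 0 0; 0 0 0.12 0 0; 0 0 0.13 0 0; 0 0 0.14 0 0; 0 0 0.14 0 0",
)

```text
time: 26.15
ee_pos: [536.8, -1.2, 102.7]
orientation: [0.0, -0.139, 0.99, -0.0]
contact_force: [-1.5, 0.5, 3.9]
grip_width: 18.9
grasp_force: 89.2
```

```bash
python3 -c "
from h import *
where()"
```

```text
t 26.15 ee [536.8  -1.2 102.7] dock 0.9 -1.7 head 3.4195 F [-1.5  0.5  3.9] T [0.13 0.93 0.03] w 18.9 g 89.2
```

jog_arm(
  increments="0 0 0.02 0 0; 0 0 0.04 0 0; 0 0 0.06 0 0; 0 0 0.07 0 0; 0 0 0.08 0 0; 0 0 0.08 0 0",
)

```text
time: 26.75
ee_pos: [537.0, -1.2, 95.7]
orientation: [0.0, -0.139, 0.99, -0.0]
contact_force: [-7.3, 1.0, 16.0]
grip_width: 18.8
grasp_force: 91.1
```

```bash
python3 -c "
from h import *
where()"
```

```text
t 26.75 ee [537.   -1.2  95.7] dock 1.1 -1.7 head 3.4199 F [-7.3  1.  16. ] T [ 0.5   2.67 -0.06] w 18.8 g 91.1
```

jog_arm(
  increments="0.004 0 0.01 0 0; 0.007 0 0.02 0 0; 0.007 0 0.03 0 0; 0.007 0 0.03 0 0; 0.007 0 0.03 0 0",
  force=110,
)

```text
time: 27.25
ee_pos: [537.0, -1.2, 95.6]
orientation: [0.002, -0.139, 0.99, -0.0]
contact_force: [-16.7, 3.5, 41.4]
grip_width: 18.8
grasp_force: 108.6
```

```bash
python3 - <<'E'
from h import *
where()
im=manip.read_camera('side')[:,:,::-1]
cv2.imwrite('pics/p7.png',cv2.resize(im[140:260,220:340],None,fx=5,fy=5,interpolation=2))
E
```

```text
t 27.25 ee [537.   -1.2  95.6] dock 1.1 -1.7 head 3.4209 F [-16.7   3.5  41.4] T [ 1.42  6.24 -0.07] w 18.8 g 108.6
```

View pics/p7.png

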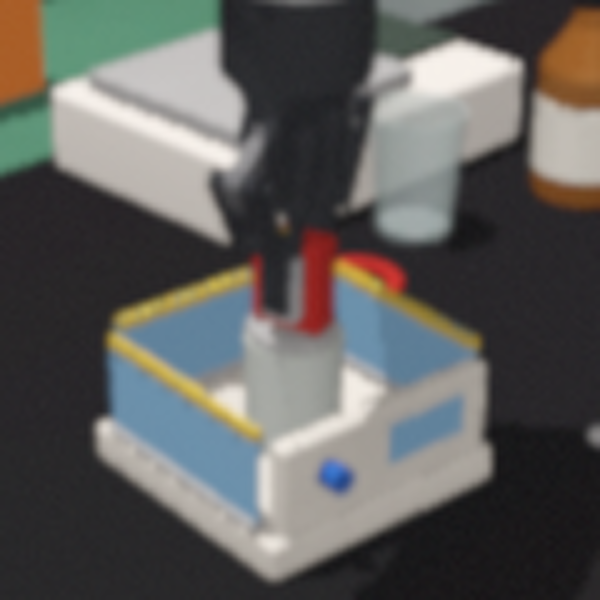

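The flange is seated on the rim: z stopped at 95.6 while the force rose. Easing to a moderate push, then handing in.

jog_arm(
  increments="0 0 -0.01 0 0; 0 0 -0.016 0 0; 0 0 -0.016 0 0; 0 0 -0.016 0 0; 0 0 -0.016 0 0",
)

```text
time: 27.8
ee_pos: [537.0, -1.2, 95.7]
orientation: [0.001, -0.139, 0.99, -0.0]
contact_force: [-10.2, 3.3, 26.7]
grip_width: 18.7
grasp_force: 106.0
```

```bash
python3 - <<'E'
from h import *
s=where()
f=s['contact_force'][2]
if 16<f<36 and s['ee_pos'][2]<96.2: print(manip.hand_in())
E
```

```text
t 27.8 ee [537.   -1.2  95.7] dock 1.1 -1.7 head 3.4205 F [-10.2   3.3  26.7] T [ 0.93  3.87 -0.05] w 18.7 g 106.0
the job is handed in; nothing more can be done
None
```

I handed the job in at 27.8 s: all three panels are upright, and the key is in the keyway with its flange down on the rim, still gripped and pushed down at about 27 N; the bystanders were not touched as far as I could see, though I did not re-measure them.

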